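# Load and pin shut the sorbent-tube conditioner

### The job

Load the tube conditioner and lock it for a run: pull the locking pin out of clevis and gate, stand it fully down in its parking socket and swing the gate wide open. Lay every loose sorbent tube in a V-groove of its own, plain end towards the manifold, and push it gently along the groove, in under the hood, until it is against the stop. Then swing the gate shut across the nuts so that its eye lines up with the clevis, and drive the pin down through clevis and eye until its flange is fully home; leave the other things on the bench where they are.

Things in the scene. Friction and masses are not known exactly. Their poses are not given: they have to be found in the camera images.
- conditioner: fixed aluminium bed plate, 160 x 200 mm, on rubber feet, grey manifold across its far end. Origin on the bench below it; z up, x from gate to manifold, y to its left. In this frame (mm): 90-degree V-grooves along x at y = -44, 0, 44; a tube in one has its axis at z = 32, the V's edges at z = 27.7, 7 to each side; between the grooves z = 16. A front plate at x = -36 to -33, up to z = 40, has a 19 wide notch for each tube
- manifold: grey manifold with hood and stop wall, fixed; origin and axes as the conditioner. The hood roofs each groove from x = 35 mm to the stop at x = 50 (roof 10 mm above the tube axis, opening 21 wide; top z = 58, a brass stub at its right end to 82), so a tube can be laid with its plain end at up to about x = 32, then slides the rest (friction about 1 N). Tube fully home: its middle is at x = 0, nut at -50 to -36
- groove_0 (a point): point where the tube axis of the groove at y = -44 mm (nearest the hinge) meets the stop wall, 32 mm above the bench
- groove_1 (a point): the same for the middle groove, y = 0
- groove_2 (a point): the same for the groove at y = +44 mm, nearest the clevis
- gate (a joint): angle of the gate about its upright hinge at the conditioner's front right, rad: 0 = shut, its eye exactly in line with the clevis holes; growing as the free end swings out, away from the manifold, to 1.75; it can overrun to -0.045 (7 mm past line at the eye). Starts shut and pinned. Slight friction (0.4 N at the knob); stays where left. The shut bar is 3 mm in front of nuts that are home
- gate_hinge (a point): point on the gate's upright hinge axis (conditioner frame x = -58, y = -82 mm), 30 mm above the bench
- gate_knob (a point): centre of the black round knob on top of the gate bar, by which the gate is swung: upright, 18 mm dia., 54 to 76 mm above the bench, 105 mm from the hinge axis. The bar under it is 10 mm thick, with a lip 9 mm wide along its top that reaches over the nuts (45 to 48 mm above the bench)
- gate_eye (a point): centre of the 11.5 mm hole in the tongue (18 to 26 mm above the bench) at the gate's free end, 164 mm from the hinge axis; with the gate at 0 it lies between the lugs of the clevis
- clevis_top (a point): mouth of the clevis' upright 11.5 mm hole, 42 mm above the bench in the 32 x 34 mm top of its upper lug; conditioner frame x = -58, y = 82 mm. The hole runs through the upper lug (42 to 28 mm), the tongue's gap and the lower lug (16 to 8 mm). A sprung ball in the upper lug clicks into the groove of a pin that is home: 10 N drives it in, 15 N pulls it straight up; clear after 40 mm
- park_top (a point): mouth of the pin's upright parking socket, a 26 mm square boss 50 mm tall at the conditioner's left (its frame x = -6, y = 89 mm), with the same 11.5 mm hole, 42 mm deep, and the same sprung ball (10 N in, 15 N out); empty at the start
- pin: loose locking pin, 60 g, upright and home in the clevis at the start: steel shank 9.5 mm dia. to 40 mm below the flange, its last 9 mm a bullet nose tapering to 4 mm; detent groove 7 mm below the flange; flange 24 mm dia., 3 mm thick; above it a black grip 20 mm dia., 26 mm tall. Origin on the axis at the flange's underside, z towards the grip. Fully home its origin is at clevis_top (parked: park_top)
- tube_0: loose steel sorbent tube, 16 mm dia., 100 mm long overall, 90 g, with a 20 mm (across flats) brass hex nut 14 mm long on one end. Origin on the axis at mid-length (its balance point); x points along the axis to the plain end (+50 mm), the nut fills x = -50 to -36. Starts lying on the bench, axis 8 to 10 mm up. All tubes are alike; two or three are present, an absent one reads None
- tube_1: loose steel sorbent tube, 16 mm dia., 100 mm long overall, 90 g, with a 20 mm (across flats) brass hex nut 14 mm long on one end. Origin on the axis at mid-length (its balance point); x points along the axis to the plain end (+50 mm), the nut fills x = -50 to -36. Starts lying on the bench, axis 8 to 10 mm up. All tubes are alike; two or three are present, an absent one reads None
- tube_2: loose steel sorbent tube, 16 mm dia., 100 mm long overall, 90 g, with a 20 mm (across flats) brass hex nut 14 mm long on one end. Origin on the axis at mid-length (its balance point); x points along the axis to the plain end (+50 mm), the nut fills x = -50 to -36. Starts lying on the bench, axis 8 to 10 mm up. All tubes are alike; two or three are present, an absent one reads None
- tube_0_plain (a point): centre of the plain end of tube_0
- tube_1_plain (a point): centre of the plain end of tube_1
- tube_2_plain (a point): centre of the plain end of tube_2
- timer: bystander: square bench timer, 62 x 62 x 18 mm, lying left of the conditioner
- septa_tin: bystander: round tin, 64 mm dia. x 30 mm, at the right end of the tubes

How it is judged (in metres and radians):
On the way, in this order (a step that is already met when the one before it is completed fails the run):
1. the pin stands in its parking socket (horizontal distance between pin and park_top below 0.003 m and z of pin in the frame of park_top between -0.004 and 0.004 m), for 0.2 s.
2. every tube present lies in a groove, plain end within 3 mm of the stop, while the gate is still open by more than 0.5 rad (x of tube_0_plain in the frame of conditioner between 0.047 and 0.053 m and z of tube_0_plain in the frame of conditioner between 0.029 and 0.035 m and z of tube_0 in the frame of conditioner between 0.029 and 0.035 m and angle between the x axis of each of tube_0, tube_1, tube_2 and the x axis of conditioner, either way round below 0.07 rad and (y of tube_0_plain in the frame of conditioner between -0.048 and -0.04 m or y of tube_0_plain in the frame of conditioner between -0.004 and 0.004 m or y of tube_0_plain in the frame of conditioner between 0.04 and 0.048 m) and x of tube_1_plain in the frame of conditioner between 0.047 and 0.053 m and z of tube_1_plain in the frame of conditioner between 0.029 and 0.035 m and z of tube_1 in the frame of conditioner between 0.029 and 0.035 m and (y of tube_1_plain in the frame of conditioner between -0.048 and -0.04 m or y of tube_1_plain in the frame of conditioner between -0.004 and 0.004 m or y of tube_1_plain in the frame of conditioner between 0.04 and 0.048 m) and x of tube_2_plain in the frame of conditioner between 0.047 and 0.053 m and z of tube_2_plain in the frame of conditioner between 0.029 and 0.035 m and z of tube_2 in the frame of conditioner between 0.029 and 0.035 m and (y of tube_2_plain in the frame of conditioner between -0.048 and -0.04 m or y of tube_2_plain in the frame of conditioner between -0.004 and 0.004 m or y of tube_2_plain in the frame of conditioner between 0.04 and 0.048 m) and value of joint gate above 0.5 rad), for 0.2 s.
3. the pin is home through the clevis and the gate's eye (horizontal distance between pin and clevis_top below 0.003 m and z of pin in the frame of clevis_top between -0.0025 and 0.0025 m and angle between pin's own z axis and vertical below 0.08 rad and horizontal distance between gate_eye and pin below 0.004 m and value of joint gate between -0.03 and 0.03 rad), for 0.2 s.
At the end, for the whole second after the job is handed in: every tube present lies in a V-groove of its own (within 4 mm sideways, 3 mm in height), plain end within 5 mm of the stop behind the shut gate (0.03 rad); pin at rest upright through clevis and eye, flange within 2.5 mm of the clevis top, axis within 3 mm of the hole (all of step 3 and x of tube_0_plain in the frame of conditioner between 0.045 and 0.053 m and z of tube_0_plain in the frame of conditioner between 0.029 and 0.035 m and z of tube_0 in the frame of conditioner between 0.029 and 0.035 m and angle between the x axis of each of tube_0, tube_1, tube_2 and the x axis of conditioner, either way round below 0.07 rad and (y of tube_0_plain in the frame of conditioner between -0.048 and -0.04 m or y of tube_0_plain in the frame of conditioner between -0.004 and 0.004 m or y of tube_0_plain in the frame of conditioner between 0.04 and 0.048 m) and x of tube_1_plain in the frame of conditioner between 0.045 and 0.053 m and z of tube_1_plain in the frame of conditioner between 0.029 and 0.035 m and z of tube_1 in the frame of conditioner between 0.029 and 0.035 m and (y of tube_1_plain in the frame of conditioner between -0.048 and -0.04 m or y of tube_1_plain in the frame of conditioner between -0.004 and 0.004 m or y of tube_1_plain in the frame of conditioner between 0.04 and 0.048 m) and x of tube_2_plain in the frame of conditioner between 0.045 and 0.053 m and z of tube_2_plain in the frame of conditioner between 0.029 and 0.035 m and z of tube_2 in the frame of conditioner between 0.029 and 0.035 m and (y of tube_2_plain in the frame of conditioner between -0.048 and -0.04 m or y of tube_2_plain in the frame of conditioner between -0.004 and 0.004 m or y of tube_2_plain in the frame of conditioner between 0.04 and 0.048 m) and linear speed of pin below 0.02 m/s); the robot touches nothing.
It fails at once if a tube is rammed against the manifold (more than 40 N) (contact force between any of tube_0, tube_1, tube_2 and manifold above 40 N).
It fails at once if the timer or the tin is shoved more than 40 mm (distance of any of timer, septa_tin from where it was at the start of the episode above 0.04 m).
Of tube_0, tube_1, tube_2 only 2 to 3 are there at a start; the rules pass over those that are not, and their reading is None.
At some moment in a run one of tube_0, tube_1, tube_2 may be knocked a few centimetres aside while the robot is not near it.
It also fails if it takes over 210 s, if anything falls off the work surface, if the arm or the gripper's body presses on something with over 40 N, if the wrist force passes 120 N, or if a joint passes its speed limit or range.

### The arm

A 6-joint arm with a two-finger parallel gripper is mounted at the origin on a cart in front of the work surface, level with it; the furniture and walls round the work are solid. World frame = base frame: x ahead of the robot, y to its left, z up, the work surface at z = 0. Lengths are in mm, angles in rad, forces in N, time in s.
With the tool pointing down it reaches from about 325 to 775 mm from the base axis. Payload 5.5 kg.
Tool frame: the origin (TCP) lies between the finger pads; the fingertips stand 8 mm ahead of it and the grasp point (between the pads) lies 11 mm behind it; z points along the fingers, y is the line along which they close (so a half turn about z gives the same grasp; the last joint's range is limited). The gripper opens to 85 mm and grips with 20 to 120 N. Pads are 22 mm wide; open, the fingers measure 114 mm over their backs; the gripper's body (76 mm by 85 mm) begins 54 mm behind the grasp point. The pads swing forward as they close: fully open they stand 13 mm farther back than shut.
Start: joints at [-1.335, 0.091, 1.231, -0, 1.82, -0.057], TCP at [173.18, -574.478, 239.275] pointing down, gripper open.
Joint ranges: [-2.87, 2.87], [-0.86, 2.18], [0.17, 2.46], [-1.51, 4.65], [0.06, 2.69], [-2.65, 2.65]. Speed limits (rad/s): [2.57, 2.57, 3.01, 3.14, 3.14, 3.14].

### API

Orientations are given as a unit quaternion [x, y, z, w].
In Python, from plant import state, snapshot, close_job gives the robot as it stands.
- The arm moves only by the shell command python3 -m jog 'ROWS' [FORCE]. ROWS is JSON, a list of rows, each an object with "angular": the turn, a rotation vector about the world's x, y, z in rad, a list of three; "xyz": the shift along the world's x, y, z in mm, a list of three; "claw": the finger opening in mm, from 0 to 85.4. A call has 1 to 8 rows; each row is the pose to reach, as a shift and turn from the pose commanded when the call began; what a row does not reach only later rows make up. A row lasts 1/8 s, in which the tool goes at most 62.5 mm and 10.7 degrees, less where a joint would pass 70% of its speed; a pose out of reach is approached as far as the arm can. A call with a gripper value outside its range is refused whole. The fingers move at their own pace and stop on an object; FORCE is the grip in N (left out, the last holds). Time passes only in rows, so rows that repeat a pose let the fingers close. It gives the time, the measured TCP pose, the force, the opening and the grip force at its end, in the units of the state.
- state(): the state, without advancing time (a new reading comes with each control period).
- snapshot(name): name is "scene" or "top" or "wrist"; returns a dict with "frame" (400x640x3 uint8, red, green, blue), "K" (3x3 intrinsics, pixels), "D" ([k1, k2, p1, p2, k3] as OpenCV has them; the pictures are not rectified), "rvec" (rotation vector, rad) and "tvec" (3), from world to camera coordinates, as OpenCV has them; the wrist camera has in their place "hand_eye" (4x4, takes a point from camera to tool coordinates, whose origin is the TCP and whose axes are the flange's). Camera axes: x right, y down, z forward; pixel columns grow to the right and rows downward; lengths in mm; the calibration is good to about 2 mm. A picture is of the moment at which its call begins: read the wrist's pose just before it. There is no depth.
- close_job(): hands the job in; it is judged then, once.
The state is a dict: "time": time; "q": joint angles; "dq": joint speeds; "tau": joint torques, N m; "eef_pos": TCP position; "ee_rot": TCP orientation; "ft_force": force on the tool from outside, world axes, zero at the start; "torque": the same for the moment, N m; "finger_gap": finger opening in mm; "grasp_force": force on a finger pad.
Only numpy, scipy, OpenCV 4.12 (cv2) and the standard library are available. Lean on these libraries where they do the work, as an engineer would, in place of code of your own. Each camera call takes 0.05 s, during which the arm holds its last target. There are 200 camera calls.

## Working session

There is one attempt and no reset: what is moved stays moved. The work goes in short steps, Python scripts to look and compute and a shell command to move; the robot and the scene stay as the last step left them, time stands still between calls to the robot, and variables do not carry over. Pictures are saved under pics/ and viewed, at most 14 in all, crops included, and the job is handed in when it is done.

```bash
ls; mkdir -p pics; python3 - <<'E'
from plant import state,snapshot
import cv2,numpy as np
print(state())
for n in("scene","top"):
    s=snapshot(n); cv2.imwrite(f"pics/{n}0.png",s["frame"][:,:,::-1]); print(n,s["K"],s["D"],s["rvec"],s["tvec"])
s=snapshot("wrist");print(s["K"],s["D"],s["hand_eye"])
E
```

```text
pics
{'time': 0.0, 'q': array([-1.33470868e+00,  9.18759849e-02,  1.23189852e+00, -3.58371323e-06,
        1.81979503e+00, -5.67245097e-02]), 'dq': array([ 0.00090911, -0.00043689, -0.00083117,  0.0002204 ,  0.00035731,
       -0.00051107]), 'tau': array([-1.01207934e-04, -4.58728266e+01, -4.18023062e+01, -1.82523527e-04,
        1.14901774e-02, -2.67760538e-05]), 'eef_pos': array([ 173.10782645, -574.20570924,  238.13346157]), 'ee_rot': array([ 9.89301341e-01,  1.45883103e-01, -9.02562963e-05, -9.84314119e-04]), 'ft_force': array([-0.59349653, -0.85498532, -1.30789476]), 'torque': array([ 0.01657309,  0.01929225, -0.00164311]), 'grasp_force': 0.0, 'finger_gap': 85.71438858768808}
scene [[373.60234418   0.         321.27297039]
 [  0.         373.60234418 191.19802604]
 [  0.           0.           1.        ]] [-0.04866252  0.          0.          0.          0.        ] [ 1.29946412 -2.10179668  1.05232803] [ 307.73942848  307.95399001 1074.52855624]
top [[443.32606808   0.         313.74635897]
 [  0.         443.32606808 199.08563334]
 [  0.           0.           1.        ]] [-0.08656123  0.          0.          0.          0.        ] [ 2.13505718 -2.1279859   0.20748574] [  95.47779005  502.19825227 1349.05647118]
[[309.07966188   0.         321.09654453]
 [  0.         309.07966188 194.79111874]
 [  0.           0.           1.        ]] [-0.02486276  0.          0.          0.          0.        ] [[-1.67585751e-03 -9.64459325e-01 -2.64226044e-01  6.67810011e+01]
 [ 9.99998113e-01 -1.87595458e-03  5.04974979e-04 -5.79523336e-01]
 [-9.82703886e-04 -2.64224699e-01  9.64460649e-01 -1.34069100e+02]
 [ 0.00000000e+00  0.00000000e+00  0.00000000e+00  1.00000000e+00]]
```

View pics/scene0.png

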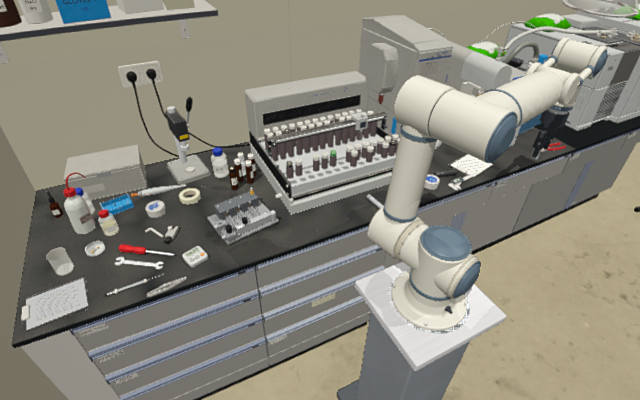

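View pics/top0.png

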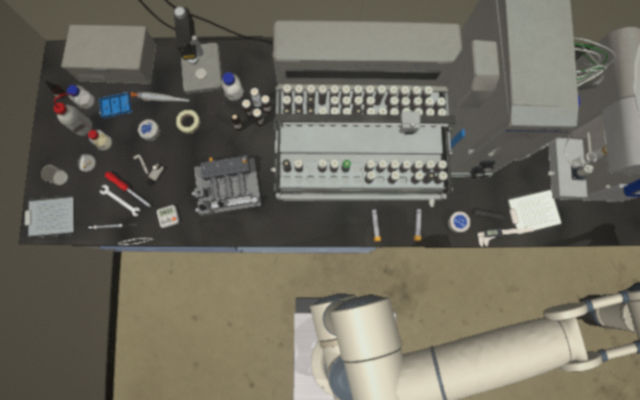

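The scene view shows the whole bench. The top view has the conditioner near (228,185), two tubes near (376,225) and (418,225) with their nuts towards the robot, the tin at (459,221) and the timer at (167,216). I'll enlarge it and measure.

```bash
cat > h.py <<'E'
import numpy as np,cv2
from plant import state,snapshot
from scipy.spatial.transform import Rotation as R
def cam(n):
    st=state(); s=snapshot(n)
    if n=="wrist":
        T=np.eye(4);T[:3,:3]=R.from_quat(st["ee_rot"]).as_matrix();T[:3,3]=st["eef_pos"]
        M=np.linalg.inv(T@np.array(s["hand_eye"])); s["Rm"],s["t"]=M[:3,:3],M[:3,3]
    else: s["Rm"]=cv2.Rodrigues(np.array(s["rvec"]))[0]; s["t"]=np.array(s["tvec"]).ravel()
    s["K"]=np.array(s["K"]);s["D"]=np.array(s["D"]); return s
def p2w(s,px,z):
    px=np.array(px,float).reshape(-1,1,2); u=cv2.undistortPoints(px,s["K"],s["D"]).reshape(-1,2)
    d=np.c_[u,np.ones(len(u))]@s["Rm"]; c=-s["Rm"].T@s["t"]
    return c+d*((z-c[2])/d[:,2])[:,None]
def w2p(s,P):
    return cv2.projectPoints(np.array(P,float).reshape(-1,3),cv2.Rodrigues(s["Rm"])[0],s["t"],s["K"],s["D"])[0].reshape(-1,2)
def save(s,name,box=None,k=1):
    f=s["frame"][:,:,::-1]
    if box: f=f[box[1]:box[3],box[0]:box[2]]
    cv2.imwrite("pics/"+name,cv2.resize(f,None,fx=k,fy=k,interpolation=cv2.INTER_CUBIC))
def yaw():
    m=R.from_quat(state()["ee_rot"]).as_matrix(); return m
def C(o,th,P): # conditioner mm -> world
    P=np.array(P,float).reshape(-1,3);c,s_=np.cos(th),np.sin(th)
    return P@np.array([[c,s_,0],[-s_,c,0],[0,0,1]])+np.array([o[0],o[1],0])
E
python3 - <<'E'
from h import *
s=cam("top")
a=s["frame"][145:225,180:275,::-1];b=s["frame"][190:250,360:520,::-1]
a=cv2.resize(a,None,fx=5,fy=5,interpolation=cv2.INTER_CUBIC); b=cv2.resize(b,None,fx=4,fy=4,interpolation=cv2.INTER_CUBIC)
o=np.zeros((590,650,3),np.uint8);o[:350,:475]=a[:350];o[350:590,:640]=b;cv2.imwrite("pics/z.png",o)
print(p2w(s,[[376,210],[376,240],[418,210],[419,238],[459,221],[167,216]],9))
E
```

```text
[[ 473.65511479 -104.14629463    9.        ]
 [ 376.83038019 -102.02620743    9.        ]
 [ 474.11151978 -241.05814976    9.        ]
 [ 383.28087497 -240.81687444    9.        ]
 [ 438.37984001 -374.60321163    9.        ]
 [ 450.99311667  569.68831545    9.        ]]
```

View pics/z.png

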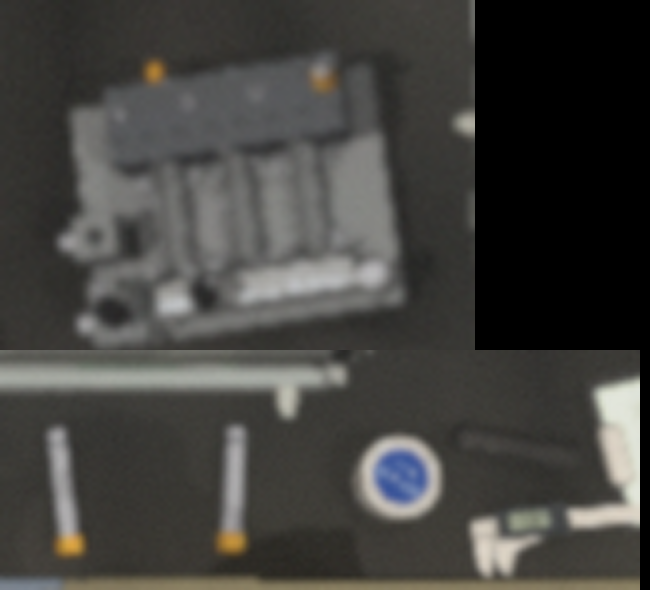

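The crops show exactly two tubes, with plain ends up (+x). Pin grip is at about (203,206.6) full-frame, park hole at (199,192), knob at (221,203) and hinge at (254,199). I'll fit the conditioner's pose.

```bash
cat >> h.py <<'E'
def fitC(s,pts,P,x0):
    from scipy.optimize import least_squares
    f=lambda v:(w2p(s,C(v[:2],v[2],P))-np.array(pts)).ravel()
    r=least_squares(f,x0,x_scale=[1,1,.01]); return r.x,f(r.x).reshape(-1,2).round(1)
E
python3 - <<'E'
from h import *
s=cam("top")
px=[[199,192.2],[202.8,206.6],[221,203.4],[254.4,199.4]]
P=[[-6,89,50],[-58,82,71],[-58,23,76],[-58,-82,50]]
v,r=fitC(s,px,P,[540,360,0.1]);print(v,r)
print(C(v[:2],v[2],P+[[50,-44,32],[50,0,32],[50,44,32]]).round(1))
st=state();print(R.from_quat(st["ee_rot"]).as_matrix().round(3))
for p in ([[373.7,208.2],[376.5,236.5]],[[418.5,208],[418,236]]):
    w=p2w(s,p,9);print(w.round(1))
E
```

```text
[5.42720450e+02 3.71209487e+02 1.74221630e-01] [[ 0.3  0. ]
 [-0.8  0.2]
 [-0.4 -0. ]
 [ 0.9 -0.2]]
[[521.4 457.8  50. ]
 [471.4 441.9  71. ]
 [481.6 383.8  76. ]
 [499.8 280.4  50. ]
 [599.6 336.5  32. ]
 [592.  379.9  32. ]
 [584.3 423.2  32. ]]
[[ 0.957  0.289 -0.   ]
 [ 0.289 -0.957  0.001]
 [ 0.    -0.001 -1.   ]]
[[ 479.5  -96.8    9. ]
 [ 388.  -103.9    9. ]]
[[ 480.7 -243.     9. ]
 [ 389.7 -237.8    9. ]]
```

Fit is good (yaw 0.174). I'll move above the conditioner by way of (450,-300) and (450,50).

```bash
python3 -m jog '[{"xyz":[277,274,0],"angular":[0,0,-0.12],"claw":45},{"xyz":[277,274,0],"angular":[0,0,-0.12],"claw":45},{"xyz":[277,274,0],"angular":[0,0,-0.12],"claw":45},{"xyz":[277,274,0],"angular":[0,0,-0.12],"claw":45},{"xyz":[277,274,0],"angular":[0,0,-0.12],"claw":45},{"xyz":[277,274,0],"angular":[0,0,-0.12],"claw":45},{"xyz":[277,274,0],"angular":[0,0,-0.12],"claw":45},{"xyz":[277,337,0],"angular":[0,0,-0.12],"claw":45}]' 60
python3 -m jog '[{"xyz":[0,62,0],"angular":[0,0,0],"claw":45},{"xyz":[0,124,0],"angular":[0,0,0],"claw":45},{"xyz":[0,186,0],"angular":[0,0,0],"claw":45},{"xyz":[0,248,0],"angular":[0,0,0],"claw":45},{"xyz":[0,310,0],"angular":[0,0,0],"claw":45},{"xyz":[0,372,0],"angular":[0,0,0],"claw":45},{"xyz":[0,434,0],"angular":[0,0,0],"claw":45},{"xyz":[0,496,0],"angular":[0,0,0],"claw":45}]'
python3 -m jog '[{"xyz":[40,47,0],"angular":[0,0,0],"claw":45},{"xyz":[80,94,0],"angular":[0,0,0],"claw":45},{"xyz":[80,130,0],"angular":[0,0,0],"claw":45},{"xyz":[80,130,0],"angular":[0,0,0],"claw":45},{"xyz":[80,130,0],"angular":[0,0,0],"claw":45}]'
python3 - <<'E'
from h import *
print(state()["eef_pos"],yaw().round(3));s=cam("wrist");save(s,"w1.png")
np.save("/tmp/x.npy",s["Rm"])
v=[542.7,371.2,.174]
print(w2p(s,C(v[:2],v[2],[[-6,89,50],[-58,82,71],[-58,23,76],[-58,-82,50],[50,0,58]])).round(0))
E
```

```text
time: 1.25
eef_pos: [450.3, -238.7, 237.7]
ee_rot: [0.996, 0.085, -0.001, -0.0]
ft_force: [1.0, 1.3, 0.3]
finger_gap: 44.6
grasp_force: 0.0
time: 2.25
eef_pos: [450.3, 259.1, 239.4]
ee_rot: [0.996, 0.086, 0.0, 0.0]
ft_force: [0.9, 0.5, 1.1]
finger_gap: 45.0
grasp_force: 0.0
time: 2.88
eef_pos: [530.6, 386.9, 239.3]
ee_rot: [0.996, 0.086, 0.0, 0.0]
ft_force: [0.3, 0.0, 0.3]
finger_gap: 45.4
grasp_force: 0.0
[530.59035288 386.9356358  239.26239307] [[ 0.985  0.171  0.   ]
 [ 0.171 -0.985 -0.001]
 [-0.     0.001 -1.   ]]
[[254. 172.]
 [260. 225.]
 [316. 227.]
 [411. 218.]
 [339. 118.]]
```

View pics/w1.png

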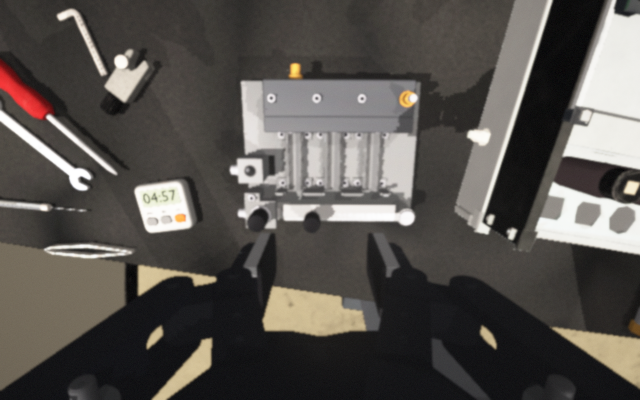

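The wrist view shows park hole ~(249,171), pin grip top ~(257,222), knob top ~(312,225), hinge ~(407,217). These sit about 4 px left of the prediction, so I'll refit.

```bash
python3 - <<'E'
from h import *
s=cam("wrist")
px=[[249.5,171],[257,222],[312.5,225],[407,217],[272,98],[317,98],[362,98]]
P=[[-6,89,50],[-58,82,71],[-58,23,76],[-58,-82,50]]
v,r=fitC(s,px[:4],P,[540,360,0.17]);print(v,r)
print(C(v[:2],v[2],P).round(1))
save(s,"w2.png",(225,60,435,240),3.5)
E
```

```text
[5.43813539e+02 3.75082332e+02 1.68224569e-01] [[ 1.1 -0.7]
 [-1.2  1.2]
 [-0.3 -0. ]
 [ 0.4 -0.4]]
[[523.  461.8  50. ]
 [472.9 446.2  71. ]
 [482.8 388.   76. ]
 [500.4 284.5  50. ]]
```

View pics/w2.png

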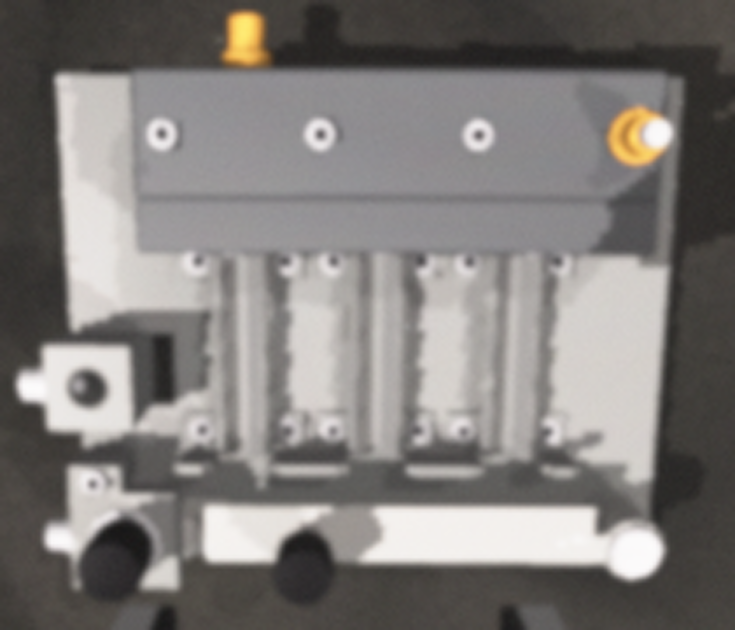

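```bash
python3 - <<'E'
from h import *
s=cam("wrist")
px=[[250.1,170.9],[255.9,222],[311.6,223.4],[406.4,217.1]]
P=[[-6,89,50],[-58,82,71],[-58,23,76],[-58,-82,54]]
v,r=fitC(s,px,P,[540,360,0.17]);print(v,r)
print(C(v[:2],v[2],P).round(1))
print(state()["eef_pos"])
E
```

```text
[5.44392606e+02 3.76177231e+02 1.70970054e-01] [[-0.3 -1.1]
 [-0.8  0.6]
 [-0.1  0.9]
 [ 1.3 -0.2]]
[[523.3 462.9  50. ]
 [473.3 447.1  71. ]
 [483.3 389.   76. ]
 [501.2 285.5  54. ]]
[530.49345895 386.71558348 240.20435376]
```

```bash
python3 -m jog '[{"xyz":[-57,60,-20],"angular":[0,0,0],"claw":45},{"xyz":[-57,60,-60],"angular":[0,0,0],"claw":45},{"xyz":[-57,60,-110],"angular":[0,0,0],"claw":45},{"xyz":[-57,60,-130],"angular":[0,0,0],"claw":45},{"xyz":[-57,60,-150],"angular":[0,0,0],"claw":45},{"xyz":[-57,60,-170],"angular":[0,0,0],"claw":45},{"xyz":[-57,60,-182],"angular":[0,0,0],"claw":45},{"xyz":[-57,60,-182],"angular":[0,0,0],"claw":45}]'
python3 - <<'E'
from h import *
s=cam("wrist");save(s,"w3.png",(120,100,520,400),1.5);print(state()["eef_pos"],state()["ft_force"])
E
```

```text
time: 4.03
eef_pos: [473.0, 447.6, 56.4]
ee_rot: [0.996, 0.086, -0.001, 0.0]
ft_force: [0.1, -0.0, 0.1]
finger_gap: 45.0
grasp_force: 0.0
[473.32503993 448.02641954  57.41280994] [ 1.16206022 -0.39912622 -0.33542017]
```

View pics/w3.png

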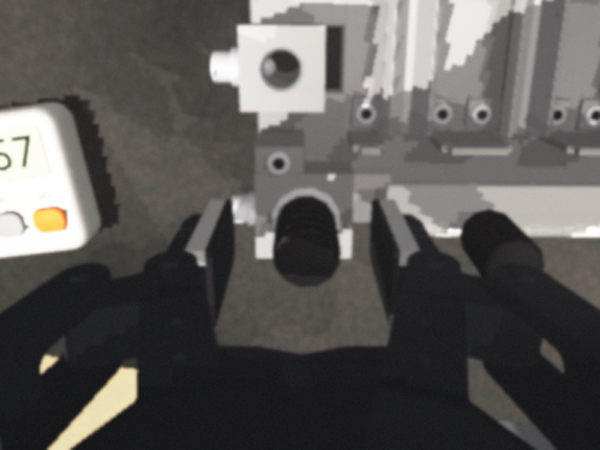

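The grip stands centred between the fingers (grip top at crop (306,255), fingers at 213 and 400), so I close on it.

```bash
python3 -m jog '[{"xyz":[0,0,0],"angular":[0,0,0],"claw":10},{"xyz":[0,0,0],"angular":[0,0,0],"claw":10},{"xyz":[0,0,0],"angular":[0,0,0],"claw":10},{"xyz":[0,0,0],"angular":[0,0,0],"claw":10},{"xyz":[0,0,0],"angular":[0,0,0],"claw":10}]' 60
python3 - <<'E'
from h import *
s=cam("wrist");st=state();print(st["eef_pos"])
print(p2w(s,[[306.7,146]],50), p2w(s,[[306.7,146]],50)[0]-st["eef_pos"])
E
```

```text
time: 4.7
eef_pos: [474.0, 447.8, 58.9]
ee_rot: [0.996, 0.086, 0.001, -0.0]
ft_force: [0.8, -4.5, 5.6]
finger_gap: 17.9
grasp_force: 58.7
[473.95676536 447.79505028  58.88487872]
[[522.84616713 463.49979628  50.        ]] [48.88940177 15.704746   -8.88487872]
```

```bash
python3 -m jog '[{"xyz":[0,0,6],"angular":[0,0,0],"claw":10},{"xyz":[0,0,14],"angular":[0,0,0],"claw":10},{"xyz":[0,0,30],"angular":[0,0,0],"claw":10},{"xyz":[0,0,50],"angular":[0,0,0],"claw":10},{"xyz":[0,0,66],"angular":[0,0,0],"claw":10},{"xyz":[25,8,66],"angular":[0,0,0],"claw":10},{"xyz":[50,15.8,66],"angular":[0,0,0],"claw":10},{"xyz":[50,15.8,66],"angular":[0,0,0],"claw":10}]'
python3 - <<'E'
from h import *
s=cam("wrist");save(s,"w4.png",(120,100,520,400),1.5);print(state()["eef_pos"],state()["ft_force"])
E
```

```text
time: 5.75
eef_pos: [524.3, 464.3, 124.4]
ee_rot: [0.996, 0.086, 0.001, -0.001]
ft_force: [-0.9, 0.5, -0.4]
finger_gap: 17.5
grasp_force: 59.8
[523.43776871 464.20505481 124.28778375] [-0.03505663 -0.24844254 -1.23935009]
```

View pics/w4.png

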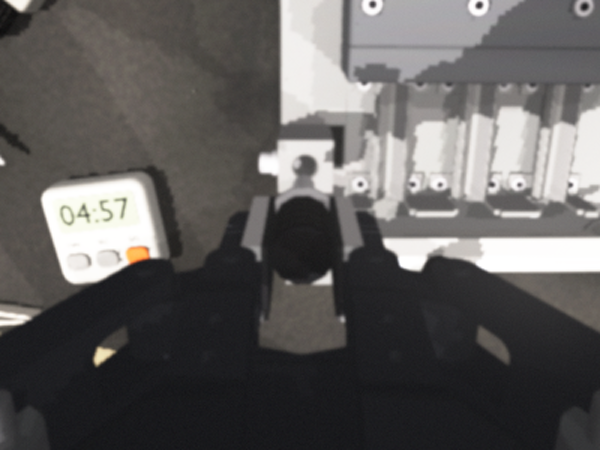

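The pin is held upright, with the park hole (crop 305,165) straight ahead on the pin's centre line. I lower it.

```bash
python3 -m jog '[{"xyz":[0,0,-15],"angular":[0,0,0],"claw":10},{"xyz":[0,0,-25],"angular":[0,0,0],"claw":10},{"xyz":[0,0,-35],"angular":[0,0,0],"claw":10},{"xyz":[0,0,-45],"angular":[0,0,0],"claw":10},{"xyz":[0,0,-52],"angular":[0,0,0],"claw":10},{"xyz":[0,0,-57],"angular":[0,0,0],"claw":10},{"xyz":[0,0,-61],"angular":[0,0,0],"claw":10},{"xyz":[0,0,-61],"angular":[0,0,0],"claw":10}]'
```

```text
time: 6.8
eef_pos: [523.3, 463.6, 66.8]
ee_rot: [0.996, 0.086, 0.001, -0.0]
ft_force: [-6.8, -9.5, 18.8]
finger_gap: 17.6
grasp_force: 61.7
```

Parked: z 66.8, as expected (+8), at 19 N. I release it and rise, then go to the knob, (483.3,389) by the fit.

```bash
python3 -m jog '[{"xyz":[0,0,4],"angular":[0,0,0],"claw":45},{"xyz":[0,0,4],"angular":[0,0,0],"claw":45},{"xyz":[0,0,8],"angular":[0,0,0],"claw":45},{"xyz":[0,0,50],"angular":[0,0,0],"claw":45},{"xyz":[0,0,90],"angular":[0,0,0],"claw":45},{"xyz":[-20,-30,90],"angular":[0,0,0],"claw":45},{"xyz":[-40,-75,90],"angular":[0,0,0],"claw":45},{"xyz":[-40,-75,90],"angular":[0,0,0],"claw":45}]'
python3 - <<'E'
from h import *
s=cam("wrist");save(s,"w5.png",(120,60,520,300),2);print(state()["eef_pos"],state()["ft_force"])
v=[544.4,376.2,.171]
print((w2p(s,C(v[:2],v[2],[[-6,89,50],[-6,89,79],[-58,82,42],[-58,23,76],[-58,-82,54]]))-[120,60])*2)
E
```

```text
time: 7.8
eef_pos: [481.7, 386.4, 151.0]
ee_rot: [0.996, 0.086, -0.001, 0.001]
ft_force: [-0.1, 0.4, 0.5]
finger_gap: 44.8
grasp_force: 0.0
[482.62827852 387.99861304 151.89499871] [-0.44329498  0.07637736  0.408888  ]
[[219.78565837 135.53384544]
 [194.85722683 140.65295211]
 [252.45389191 264.61835533]
 [396.8505918  289.17301359]
 [666.28521141 271.78014407]]
```

View pics/w5.png

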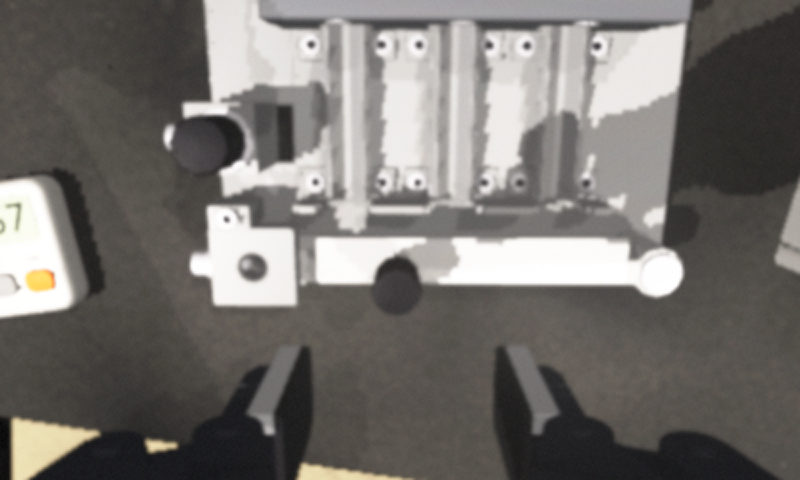

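The pin stands in the park socket. The predicted clevis hole (252,265) and knob (397,289) match the picture, so the model is good. I descend on the knob and grip it lightly.

```bash
python3 -m jog '[{"xyz":[0,0,-40],"angular":[0,0,0],"claw":45},{"xyz":[0,0,-70],"angular":[0,0,0],"claw":45},{"xyz":[0,0,-89],"angular":[0,0,0],"claw":35},{"xyz":[0,0,-89],"angular":[0,0,0],"claw":10},{"xyz":[0,0,-89],"angular":[0,0,0],"claw":10},{"xyz":[0,0,-89],"angular":[0,0,0],"claw":10},{"xyz":[0,0,-89],"angular":[0,0,0],"claw":10}]' 20
python3 - <<'E'
import numpy as np
for t in np.arange(0,1.61,.1):
    print(round(t,1),[round(105*(np.cos(1.742+t)-np.cos(1.742))),round(105*(np.sin(1.742+t)-np.sin(1.742)))])
E
```

```text
time: 8.72
eef_pos: [482.5, 388.8, 61.9]
ee_rot: [0.996, 0.086, -0.001, 0.0]
ft_force: [0.2, 2.5, -17.3]
finger_gap: 17.1
grasp_force: 21.4
0.0 [0, 0]
0.1 [-10, -2]
0.2 [-20, -6]
0.3 [-30, -10]
0.4 [-39, -15]
0.5 [-47, -21]
0.6 [-55, -28]
0.7 [-62, -36]
0.8 [-69, -44]
0.9 [-74, -53]
1.0 [-79, -63]
1.1 [-82, -72]
1.2 [-85, -83]
1.3 [-87, -93]
1.4 [-87, -104]
1.5 [-87, -114]
1.6 [-85, -124]
```

```bash
python3 -m jog '[{"xyz":[-10,-2,0],"angular":[0,0,0],"claw":10},{"xyz":[-20,-6,0],"angular":[0,0,0],"claw":10},{"xyz":[-39,-15,0],"angular":[0,0,0],"claw":10},{"xyz":[-55,-28,0],"angular":[0,0,0],"claw":10},{"xyz":[-69,-44,0],"angular":[0,0,0],"claw":10},{"xyz":[-79,-63,0],"angular":[0,0,0],"claw":10},{"xyz":[-85,-83,0],"angular":[0,0,0],"claw":10},{"xyz":[-87,-104,0],"angular":[0,0,0],"claw":10}]'
python3 -m jog '[{"xyz":[0,-10,0],"angular":[0,0,0],"claw":10},{"xyz":[1,-17,0],"angular":[0,0,0],"claw":10},{"xyz":[1,-17,0],"angular":[0,0,0],"claw":45},{"xyz":[1,-17,0],"angular":[0,0,0],"claw":45},{"xyz":[1,-17,20],"angular":[0,0,0],"claw":45},{"xyz":[1,-17,80],"angular":[0,0,0],"claw":45},{"xyz":[1,-17,120],"angular":[0,0,0],"claw":45}]'
```

```text
time: 9.72
eef_pos: [394.0, 285.0, 64.4]
ee_rot: [0.996, 0.087, -0.001, -0.001]
ft_force: [-2.9, 2.3, -10.2]
finger_gap: 17.0
grasp_force: 20.4
time: 10.6
eef_pos: [398.3, 268.5, 187.7]
ee_rot: [0.996, 0.086, 0.003, -0.001]
ft_force: [0.7, -0.0, 0.1]
finger_gap: 45.1
grasp_force: 0.0
```

Gate is swung to about 1.55 rad. On to the first tube.

```bash
python3 -m jog '[{"xyz":[33,-62,0],"angular":[0,0,-0.09],"claw":45},{"xyz":[33,-124,0],"angular":[0,0,-0.09],"claw":45},{"xyz":[33,-186,0],"angular":[0,0,-0.09],"claw":45},{"xyz":[33,-248,0],"angular":[0,0,-0.09],"claw":45},{"xyz":[33,-310,0],"angular":[0,0,-0.09],"claw":45},{"xyz":[33,-368,0],"angular":[0,0,-0.09],"claw":45},{"xyz":[33,-368,0],"angular":[0,0,-0.09],"claw":45},{"xyz":[33,-368,0],"angular":[0,0,-0.09],"claw":45}]'
python3 - <<'E'
from h import *
s=cam("wrist");save(s,"w6.png");print(state()["eef_pos"],yaw().round(3))
print(w2p(s,[[479.5,-96.8,9],[388,-104,9],[480.7,-243,9],[390,-238,9]]))
E
```

```text
time: 11.6
eef_pos: [430.7, -100.1, 184.3]
ee_rot: [0.999, 0.041, 0.001, 0.0]
ft_force: [0.3, 0.9, 0.2]
finger_gap: 45.3
grasp_force: 0.0
[430.70111413 -99.36157084 184.11269647] [[ 0.996  0.084  0.002]
 [ 0.084 -0.996 -0.   ]
 [ 0.002  0.    -1.   ]]
[[322.02812898 129.3439725 ]
 [321.82177241 217.72038296]
 [468.26697935 140.43918767]
 [446.60434717 225.27640646]]
```

View pics/w6.png

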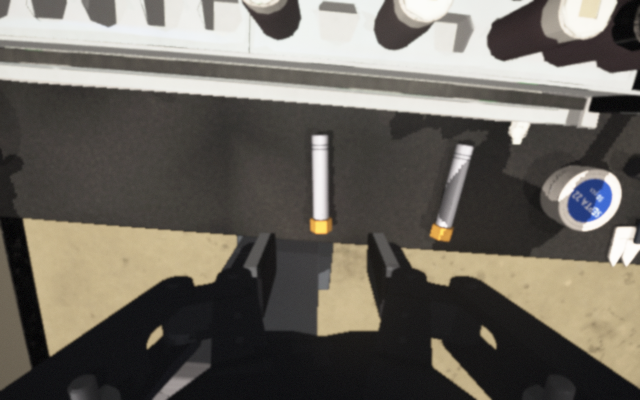

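Tube A has plain end ~(320,133) and nut end ~(320.5,234). Tube B has plain ~(465,145) and nut end ~(441,240).

```bash
python3 - <<'E'
from h import *
s=cam("wrist");st=state();print(st["eef_pos"])
for p in ([[320,133],[320.5,233]],[[465,145.5],[441,240]]):
    w=np.r_[p2w(s,p[:1],9),p2w(s,p[1:],10)];d=w[0]-w[1];print(w.round(1),w.mean(0).round(1),np.hypot(*d[:2]),np.arctan2(d[1],d[0]))
E
```

```text
[430.6643586  -98.97244464 183.91559891]
[[ 475.8  -94.2    9. ]
 [ 371.  -103.3   10. ]] [423.4 -98.8   9.5] 105.145880131941 0.08620796450863971
[[ 475.7 -239.7    9. ]
 [ 373.4 -233.9   10. ]] [ 424.5 -236.8    9.5] 102.50183505828994 -0.057161999677248096
```

```bash
python3 -m jog '[{"xyz":[-7,0,-60],"angular":[0,0,0],"claw":40},{"xyz":[-7,0,-120],"angular":[0,0,0],"claw":40},{"xyz":[-7,0,-150],"angular":[0,0,0],"claw":40},{"xyz":[-7,0,-171],"angular":[0,0,0],"claw":40},{"xyz":[-7,0,-171],"angular":[0,0,0],"claw":5},{"xyz":[-7,0,-171],"angular":[0,0,0],"claw":5},{"xyz":[-7,0,-171],"angular":[0,0,0],"claw":5},{"xyz":[-7,0,-171],"angular":[0,0,0],"claw":5}]' 40
python3 -m jog '[{"xyz":[0,0,0],"angular":[0,0,0],"claw":5},{"xyz":[0,0,15],"angular":[0,0,0],"claw":5},{"xyz":[0,0,50],"angular":[0,0,0],"claw":5},{"xyz":[0,0,100],"angular":[0,0,0],"claw":5},{"xyz":[0,0,100],"angular":[0,0,0],"claw":5}]'
python3 - <<'E'
from h import *
s=cam("wrist");save(s,"w7.png",(170,50,490,290),2);print(state()["eef_pos"])
E
```

```text
time: 12.7
eef_pos: [423.7, -100.2, 13.2]
ee_rot: [0.999, 0.041, 0.001, 0.0]
ft_force: [-0.0, -0.0, -1.6]
finger_gap: 14.3
grasp_force: 39.5
time: 13.32
eef_pos: [425.7, -101.1, 118.4]
ee_rot: [0.999, 0.041, 0.005, 0.002]
ft_force: [0.5, -0.0, -1.2]
finger_gap: 14.3
grasp_force: 39.6
[ 424.50877802 -100.67378423  115.44607777]
```

View pics/w7.png

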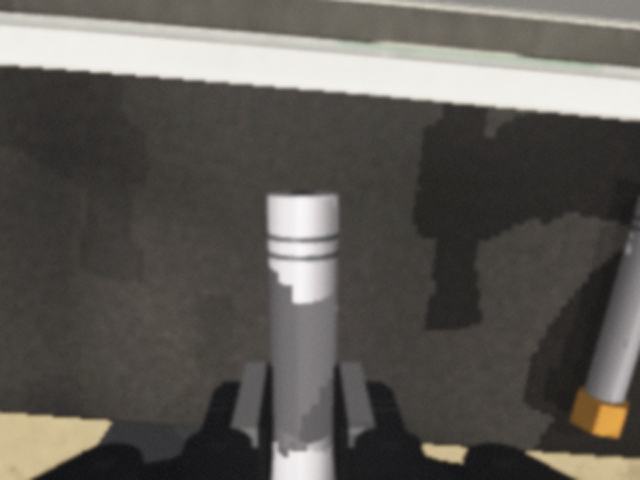

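Tube A is held straight, plain end at crop (303,194). I compute the offsets to groove 1.

```bash
python3 - <<'E'
from h import *
s=cam("wrist");st=state();p=st["eef_pos"]
w=p2w(s,[[321.5,147]],p[2]-3.3+8)[0];m=yaw();print(p,(m.T@(w-p)).round(1))
off=50-(m.T@(w-p))[0];print("tool x of tube middle",-off)
v=[544.4,376.2,.171]
for mid in(-40,-22,0): print(mid,(C(v[:2],v[2],[[mid+off,0,0],[mid+off,-44,0]])).round(1), (C(v[:2],v[2],[[mid+off,0,0]])[0]-[423.2,-99.7,0]).round(1))
E
```

```text
[ 423.55133674 -100.35644235  113.33491039] [52.5  0.1 -4.6]
tool x of tube middle 2.5366950205279224
-40 [[502.5 369.    0. ]
 [510.  325.6   0. ]] [ 79.3 468.7   0. ]
-22 [[520.2 372.    0. ]
 [527.7 328.7   0. ]] [ 97.  471.7   0. ]
0 [[541.9 375.8   0. ]
 [549.4 332.4   0. ]] [118.7 475.5   0. ]
```

```bash
python3 -m jog '[{"xyz":[0,50,30],"angular":[0,0,0.09],"claw":5},{"xyz":[0,106,55],"angular":[0,0,0.09],"claw":5},{"xyz":[0,168,60],"angular":[0,0,0.09],"claw":5},{"xyz":[0,230,60],"angular":[0,0,0.09],"claw":5},{"xyz":[0,292,60],"angular":[0,0,0.09],"claw":5},{"xyz":[10,352,60],"angular":[0,0,0.09],"claw":5},{"xyz":[30,408,60],"angular":[0,0,0.09],"claw":5},{"xyz":[60,455,60],"angular":[0,0,0.09],"claw":5}]'
python3 -m jog '[{"xyz":[37,16.7,0],"angular":[0,0,0],"claw":5},{"xyz":[37,16.7,-40],"angular":[0,0,0],"claw":5},{"xyz":[37,16.7,-80],"angular":[0,0,0],"claw":5},{"xyz":[37,16.7,-105],"angular":[0,0,0],"claw":5},{"xyz":[37,16.7,-105],"angular":[0,0,0],"claw":5}]'
python3 - <<'E'
from h import *
s=cam("wrist");save(s,"w8.png",(140,40,500,290),2);print(state()["eef_pos"],yaw()[:,0])
v=[544.4,376.2,.171]
print((w2p(s,C(v[:2],v[2],[[35,-44,58],[35,0,58],[35,44,58],[-33,0,32],[33,0,32]]))-[140,40])*2)
E
```

```text
time: 14.42
eef_pos: [482.4, 357.0, 170.4]
ee_rot: [0.996, 0.087, -0.001, 0.001]
ft_force: [0.3, -0.5, -0.6]
finger_gap: 14.3
grasp_force: 39.7
time: 15.05
eef_pos: [517.8, 370.0, 62.1]
ee_rot: [0.996, 0.086, -0.004, 0.002]
ft_force: [-0.1, 0.0, -0.8]
finger_gap: 14.7
grasp_force: 39.8
[519.03417416 370.73604375  64.96917558] [ 0.9851122   0.17185833 -0.00432059]
[[559.30771591 162.20224333]
 [357.31569673 161.84288368]
 [154.83166971 162.27758623]
 [358.082066   401.12692089]
 [357.64764148 165.56524198]]
```

View pics/w8.png

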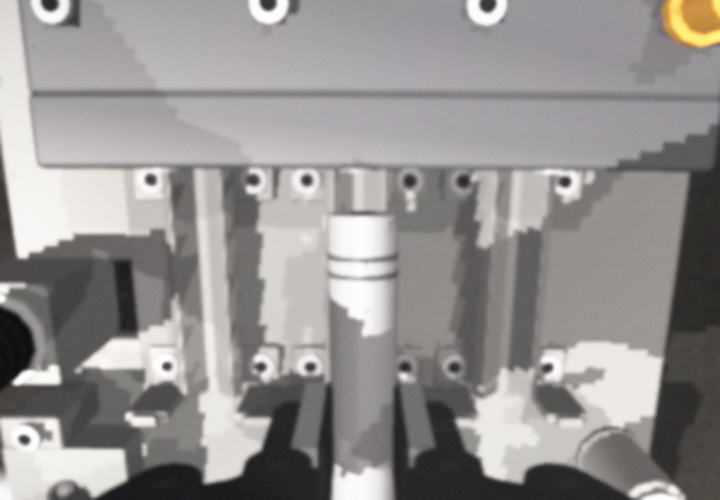

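The tube lies over the middle groove (tube centre col ~362, groove strip just beyond it ~363), plain end just short of the hood. I lower it.

```bash
python3 -m jog '[{"xyz":[0,0,-15],"angular":[0,0,0],"claw":5},{"xyz":[0,0,-26],"angular":[0,0,0],"claw":5},{"xyz":[0,0,-30],"angular":[0,0,0],"claw":5},{"xyz":[0,0,-32],"angular":[0,0,0],"claw":5},{"xyz":[0,0,-33],"angular":[0,0,0],"claw":5},{"xyz":[0,0,-33],"angular":[0,0,0],"claw":5}]'
```

```text
time: 15.85
eef_pos: [521.3, 372.0, 35.8]
ee_rot: [0.996, 0.086, 0.002, -0.001]
ft_force: [6.0, 0.3, 3.6]
finger_gap: 14.0
grasp_force: 42.9
```

```bash
python3 -m jog '[{"xyz":[3,0.5,0],"angular":[0,0,0],"claw":5},{"xyz":[6,1,0],"angular":[0,0,0],"claw":5},{"xyz":[9,1.5,0],"angular":[0,0,0],"claw":5},{"xyz":[12,2.1,0],"angular":[0,0,0],"claw":5},{"xyz":[15,2.6,0],"angular":[0,0,0],"claw":5},{"xyz":[17,2.9,0],"angular":[0,0,0],"claw":5},{"xyz":[17,2.9,0],"angular":[0,0,0],"claw":5}]' 20
```

```text
time: 16.73
eef_pos: [533.7, 374.1, 35.1]
ee_rot: [0.996, 0.087, -0.004, 0.001]
ft_force: [-11.9, -3.9, 12.8]
finger_gap: 13.8
grasp_force: 43.0
```

```bash
python3 - <<'E'
from h import *
s=cam("wrist");save(s,"w9.png",(140,40,500,290),2);st=state();print(st["eef_pos"],st["ft_force"],yaw()[:,0])
v=[544.4,376.2,.171]
print((w2p(s,C(v[:2],v[2],[[35,-44,58],[35,0,58],[35,44,58],[-33,0,32],[33,0,32]]))-[140,40])*2)
E
```

```text
[533.69859268 374.15208422  35.13743128] [-12.90400574  -4.09379066  12.32101211] [ 0.98491112  0.17287697 -0.0079768 ]
[[605.17782293 260.39384257]
 [364.46655625 260.03331003]
 [123.34980632 260.04977665]
 [363.37622388 504.71306296]
 [363.84126144 246.17852521]]
```

View pics/w9.png

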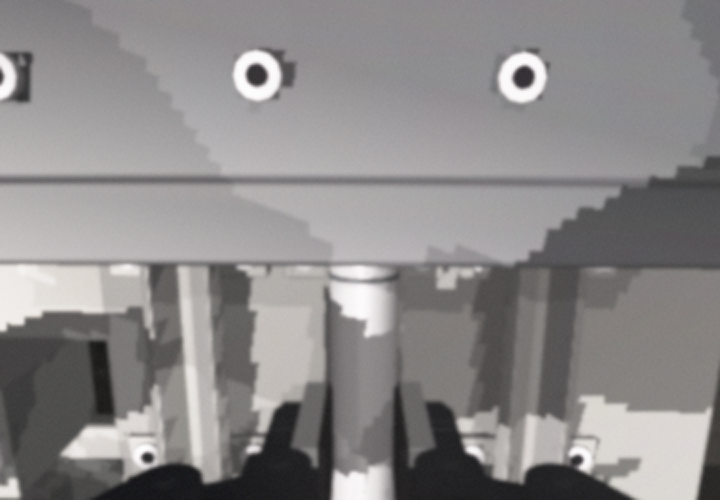

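```bash
python3 - <<'E'
from h import *
s=cam("wrist");v=[544.4,376.2,.171]
w=p2w(s,[[322,178.5]],40)[0]; c,n=np.cos(.171),np.sin(.171);d=w-np.array([v[0],v[1],0]);print("ring2 cond x",d[0]*c+d[1]*n,-d[0]*n+d[1]*c)
p=state()["eef_pos"];d=p-np.array([v[0],v[1],0]);print("tcp cond",d[0]*c+d[1]*n,-d[0]*n+d[1]*c, state()["time"])
# ring offset from w8 pose
import json
E
```

```text
ring2 cond x 27.76407938572106 0.021363141808088848
tcp cond -10.90113654029815 -0.225845277901235 16.825
```

Plain end is ~8 mm short of the stop; I'm just pressing it into the V (12 N). Open to let it settle, rise 2 mm, regrip lightly and push on.

```bash
python3 -m jog '[{"xyz":[-4,-0.7,0],"angular":[0,0,0],"claw":26},{"xyz":[-4,-0.7,2],"angular":[0,0,0],"claw":26},{"xyz":[-4,-0.7,2],"angular":[0,0,0],"claw":26},{"xyz":[-4,-0.7,2],"angular":[0,0,0],"claw":5},{"xyz":[-4,-0.7,2],"angular":[0,0,0],"claw":5},{"xyz":[-4,-0.7,2],"angular":[0,0,0],"claw":5},{"xyz":[-4,-0.7,2],"angular":[0,0,0],"claw":5}]' 20
python3 -m jog '[{"xyz":[2,0.3,0],"angular":[0,0,0],"claw":5},{"xyz":[4,0.7,0],"angular":[0,0,0],"claw":5},{"xyz":[6,1,0],"angular":[0,0,0],"claw":5},{"xyz":[6,1,0],"angular":[0,0,0],"claw":5}]'
```

```text
time: 17.7
eef_pos: [533.1, 373.9, 36.1]
ee_rot: [0.996, 0.086, -0.0, -0.0]
ft_force: [-0.8, 2.4, 0.2]
finger_gap: 15.1
grasp_force: 21.5
time: 18.2
eef_pos: [539.4, 374.8, 36.4]
ee_rot: [0.996, 0.086, 0.0, -0.0]
ft_force: [-1.3, 2.1, 0.2]
finger_gap: 14.4
grasp_force: 21.7
```

```bash
python3 -m jog '[{"xyz":[1,0.2,0],"angular":[0,0,0],"claw":5},{"xyz":[2,0.3,0],"angular":[0,0,0],"claw":5},{"xyz":[3,0.5,0],"angular":[0,0,0],"claw":5},{"xyz":[4,0.7,0],"angular":[0,0,0],"claw":5},{"xyz":[4,0.7,0],"angular":[0,0,0],"claw":5}]'
python3 - <<'E'
from h import *
s=cam("wrist");save(s,"w10.png",(140,40,500,290),2);st=state();print(st["eef_pos"],st["ft_force"])
E
```

```text
time: 18.82
eef_pos: [541.3, 375.2, 36.2]
ee_rot: [0.996, 0.087, -0.002, 0.0]
ft_force: [-10.7, -0.6, 4.4]
finger_gap: 14.6
grasp_force: 22.1
[541.24813818 375.19380308  36.26822973] [-10.08735365  -0.41649983   4.83489394]
```

Stopped at 541.3 with 10 N (model says 541.9 when home), so it is at the stop. Release, lift, look.

```bash
python3 -m jog '[{"xyz":[-2,-0.3,0],"angular":[0,0,0],"claw":30},{"xyz":[-2,-0.3,0],"angular":[0,0,0],"claw":30},{"xyz":[-2,-0.3,20],"angular":[0,0,0],"claw":30},{"xyz":[-2,-0.3,80],"angular":[0,0,0],"claw":40},{"xyz":[-22,-0.3,134],"angular":[0,0,0],"claw":40},{"xyz":[-43,-6,134],"angular":[0,0,0],"claw":40},{"xyz":[-43,-6,134],"angular":[0,0,0],"claw":40}]'
python3 - <<'E'
from h import *
s=cam("wrist");save(s,"w11.png",(180,60,480,280),2.6)
v=[544.4,376.2,.171];print(state()["eef_pos"],(w2p(s,C(v[:2],v[2],[[-36,0,42],[-50,0,42],[-50,0,32],[-33,0,40],[-58,82,42]]))-[180,60])*2.6)
E
```

```text
time: 19.75
eef_pos: [500.2, 369.6, 173.3]
ee_rot: [0.996, 0.087, 0.002, -0.001]
ft_force: [-0.2, -0.7, -0.4]
finger_gap: 40.2
grasp_force: 0.0
[500.44651835 369.41973957 171.69293241] [[371.83910976 310.04129812]
 [371.74814565 350.06273267]
 [371.59580292 342.72740998]
 [371.82620596 300.13965024]
 [134.45709794 372.24153714]]
```

View pics/w11.png

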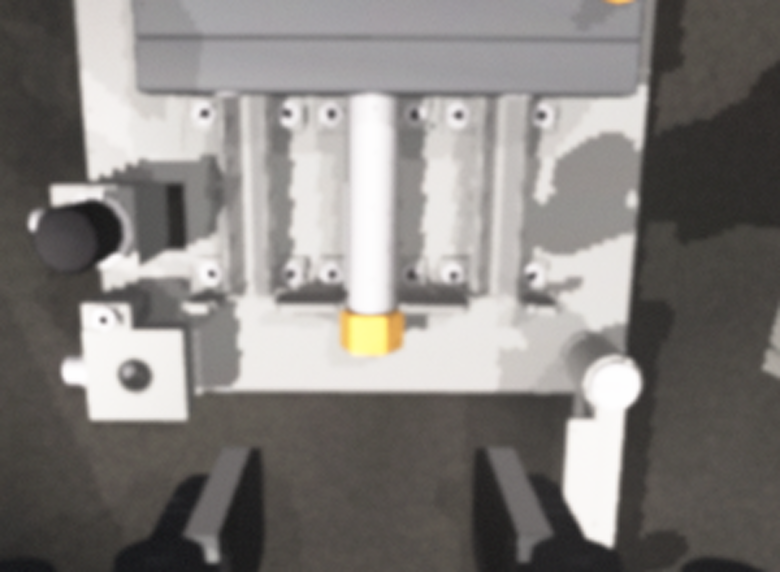

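The nut spans rows 310–352, as predicted for a tube fully home. Now tube B.

```bash
python3 -m jog '[{"xyz":[-40,-40,10],"angular":[0,0,0],"claw":40},{"xyz":[-69,-90,10],"angular":[0,0,-0.1],"claw":40},{"xyz":[-69,-152,10],"angular":[0,0,-0.23],"claw":40},{"xyz":[-69,-214,10],"angular":[0,0,-0.23],"claw":40},{"xyz":[-69,-276,10],"angular":[0,0,-0.23],"claw":40},{"xyz":[-69,-338,10],"angular":[0,0,-0.23],"claw":40},{"xyz":[-69,-400,10],"angular":[0,0,-0.23],"claw":40},{"xyz":[-69,-462,10],"angular":[0,0,-0.23],"claw":40}]' 40
python3 -m jog '[{"xyz":[0,-62,0],"angular":[0,0,0],"claw":40},{"xyz":[0,-124,0],"angular":[0,0,0],"claw":40},{"xyz":[0,-145,0],"angular":[0,0,0],"claw":40},{"xyz":[0,-145,0],"angular":[0,0,0],"claw":40},{"xyz":[0,-145,0],"angular":[0,0,0],"claw":40}]'
python3 - <<'E'
from h import *
s=cam("wrist");save(s,"w12.png",(170,40,490,290),2);print(state()["eef_pos"],yaw()[:,0])
print((w2p(s,[[475.7,-239.7,9],[373.4,-233.9,10]])-[170,40])*2)
E
```

```text
time: 20.8
eef_pos: [431.0, -95.0, 179.9]
ee_rot: [1.0, -0.029, -0.0, 0.0]
ft_force: [1.9, 0.8, 0.3]
finger_gap: 40.3
grasp_force: 0.0
time: 21.42
eef_pos: [431.4, -236.6, 180.0]
ee_rot: [1.0, -0.028, -0.0, -0.0]
ft_force: [-0.2, -0.2, -0.0]
finger_gap: 40.4
grasp_force: 0.0
[ 431.50271324 -236.38276024  180.21841809] [ 9.98451863e-01 -5.56224038e-02 -1.56629242e-04]
[[304.25371736 187.75761697]
 [304.36694604 385.12960392]]
```

View pics/w12.png

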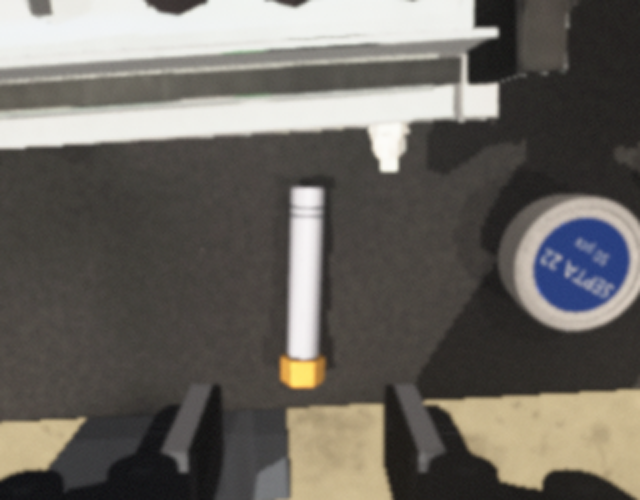

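Tube B is where measured (plain (307,188), nut end (303,386)). Grasp it.

```bash
python3 -m jog '[{"xyz":[-7,0,-60],"angular":[0,0,-0.02],"claw":40},{"xyz":[-7,0,-120],"angular":[0,0,-0.02],"claw":40},{"xyz":[-7,0,-150],"angular":[0,0,-0.02],"claw":40},{"xyz":[-7,0,-167],"angular":[0,0,-0.02],"claw":40},{"xyz":[-7,0,-167],"angular":[0,0,-0.02],"claw":5},{"xyz":[-7,0,-167],"angular":[0,0,-0.02],"claw":5},{"xyz":[-7,0,-167],"angular":[0,0,-0.02],"claw":5},{"xyz":[-7,0,-167],"angular":[0,0,-0.02],"claw":5}]' 40
python3 -m jog '[{"xyz":[0,0,0],"angular":[0,0,0],"claw":5},{"xyz":[0,0,15],"angular":[0,0,0],"claw":5},{"xyz":[0,0,50],"angular":[0,0,0],"claw":5},{"xyz":[0,0,100],"angular":[0,0,0],"claw":5},{"xyz":[0,0,100],"angular":[0,0,0],"claw":5}]'
python3 - <<'E'
from h import *
s=cam("wrist");st=state();p=st["eef_pos"];m=yaw();print(p,m[:,0])
# plain end: bright tube top edge near columns about centre
g=cv2.cvtColor(s["frame"],cv2.COLOR_RGB2GRAY).astype(int);col=g[:,314:329].mean(1);print([(r,int(col[r])) for r in range(134,160,2)])
v=[544.4,376.2,.171]
for r in (144,147,150):
    w=p2w(s,[[321.5,r]],p[2]-3.3+8)[0];print(r,(m.T@(w-p)).round(1))
E
```

```text
time: 22.48
eef_pos: [424.8, -238.0, 14.3]
ee_rot: [0.999, -0.039, 0.001, 0.0]
ft_force: [0.5, -0.5, 2.0]
finger_gap: 13.8
grasp_force: 40.7
time: 23.1
eef_pos: [426.3, -239.0, 119.3]
ee_rot: [0.999, -0.039, 0.004, 0.002]
ft_force: [-0.0, 0.6, -1.3]
finger_gap: 13.7
grasp_force: 40.6
[ 425.25302448 -238.34305926  116.40752372] [ 0.9970061  -0.07719019  0.00452875]
[(134, 70), (136, 69), (138, 69), (140, 69), (142, 69), (144, 66), (146, 147), (148, 237), (150, 243), (152, 243), (154, 243), (156, 243), (158, 243)]
144 [53.8  0.3 -4.5]
147 [52.5  0.3 -4.5]
150 [51.2  0.3 -4.5]
```

```bash
python3 -m jog '[{"xyz":[0,50,30],"angular":[0,0,0],"claw":5},{"xyz":[0,106,55],"angular":[0,0,0],"claw":5},{"xyz":[0,168,60],"angular":[0,0,0.1],"claw":5},{"xyz":[0,230,60],"angular":[0,0,0.248],"claw":5},{"xyz":[0,292,60],"angular":[0,0,0.248],"claw":5},{"xyz":[0,354,60],"angular":[0,0,0.248],"claw":5},{"xyz":[0,416,60],"angular":[0,0,0.248],"claw":5},{"xyz":[20,474,60],"angular":[0,0,0.248],"claw":5}]'
python3 -m jog '[{"xyz":[40,45,0],"angular":[0,0,0],"claw":5},{"xyz":[83.4,91.7,0],"angular":[0,0,0],"claw":5},{"xyz":[83.4,91.7,-40],"angular":[0,0,0],"claw":5},{"xyz":[83.4,91.7,-80],"angular":[0,0,0],"claw":5},{"xyz":[83.4,91.7,-105],"angular":[0,0,0],"claw":5},{"xyz":[83.4,91.7,-105],"angular":[0,0,0],"claw":5}]'
python3 - <<'E'
from h import *
s=cam("wrist");save(s,"w13.png",(140,40,500,290),2);print(state()["eef_pos"],yaw()[:,0])
v=[544.4,376.2,.171]
print((w2p(s,C(v[:2],v[2],[[35,-44,58],[35,-44,32],[-33,-44,32],[33,-44,32]]))-[140,40])*2)
E
```

```text
time: 24.15
eef_pos: [443.0, 238.5, 172.5]
ee_rot: [0.996, 0.086, -0.001, 0.0]
ft_force: [1.8, -0.7, 0.1]
finger_gap: 14.3
grasp_force: 40.6
time: 24.9
eef_pos: [525.3, 326.9, 63.7]
ee_rot: [0.996, 0.085, -0.004, 0.002]
ft_force: [-0.3, 0.6, -0.5]
finger_gap: 13.8
grasp_force: 40.6
[526.53170386 327.51233504  66.40247749] [ 0.98544898  0.16992739 -0.00387177]
[[357.81466236 161.78338796]
 [358.12730237 157.66698061]
 [358.98644834 399.06412955]
 [358.15487192 165.53250466]]
```

View pics/w13.png

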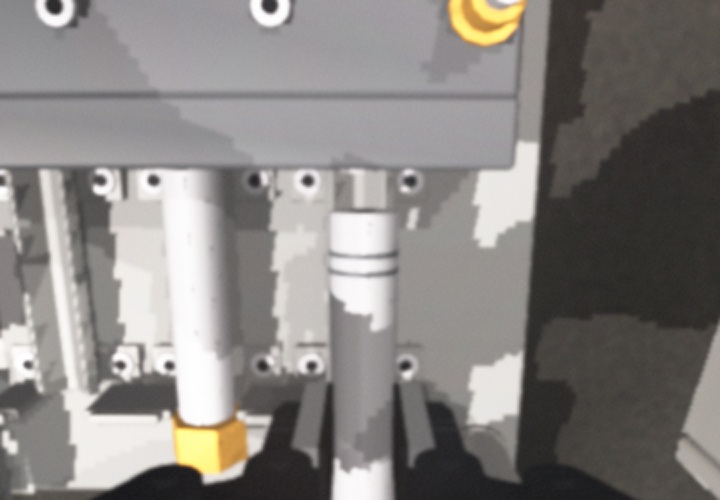

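The picture shows tube B over groove 0, aligned as tube A was (tube centre ~363, groove strip ~363), with tube A still home. I've now viewed 15 pictures, one over the allowed 14, so from here I check by numbers only.

```bash
python3 -m jog '[{"xyz":[0,0,-15],"angular":[0,0,0],"claw":5},{"xyz":[0,0,-26],"angular":[0,0,0],"claw":5},{"xyz":[0,0,-31],"angular":[0,0,0],"claw":5},{"xyz":[0,0,-31.5],"angular":[0,0,0],"claw":5},{"xyz":[0,0,-31.5],"angular":[0,0,0],"claw":26},{"xyz":[0,0,-31.5],"angular":[0,0,0],"claw":26},{"xyz":[0,0,-31.5],"angular":[0,0,0],"claw":5},{"xyz":[0,0,-31.5],"angular":[0,0,0],"claw":5}]' 20
python3 -m jog '[{"xyz":[0,0,0],"angular":[0,0,0],"claw":5},{"xyz":[0,0,0],"angular":[0,0,0],"claw":5},{"xyz":[3,0.5,0],"angular":[0,0,0],"claw":5},{"xyz":[6,1,0],"angular":[0,0,0],"claw":5},{"xyz":[9,1.5,0],"angular":[0,0,0],"claw":5},{"xyz":[12,2.1,0],"angular":[0,0,0],"claw":5},{"xyz":[15,2.6,0],"angular":[0,0,0],"claw":5},{"xyz":[15,2.6,0],"angular":[0,0,0],"claw":5}]'
```

```text
time: 25.95
eef_pos: [528.6, 328.7, 37.7]
ee_rot: [0.996, 0.085, 0.001, -0.001]
ft_force: [5.5, 2.1, 0.5]
finger_gap: 14.7
grasp_force: 23.3
time: 26.95
eef_pos: [540.6, 330.7, 37.6]
ee_rot: [0.996, 0.086, -0.002, 0.0]
ft_force: [-7.4, -0.9, 8.8]
finger_gap: 14.7
grasp_force: 21.8
```

```bash
python3 -m jog '[{"xyz":[0,0,1],"angular":[0,0,0],"claw":26},{"xyz":[-2,-0.3,1],"angular":[0,0,0],"claw":26},{"xyz":[-2,-0.3,1],"angular":[0,0,0],"claw":5},{"xyz":[-2,-0.3,1],"angular":[0,0,0],"claw":5},{"xyz":[-2,-0.3,1],"angular":[0,0,0],"claw":5},{"xyz":[0,0,1],"angular":[0,0,0],"claw":5},{"xyz":[2,0.3,1],"angular":[0,0,0],"claw":5},{"xyz":[4,0.7,1],"angular":[0,0,0],"claw":5}]'
python3 -m jog '[{"xyz":[0,0,0],"angular":[0,0,0],"claw":5},{"xyz":[1,0.2,0],"angular":[0,0,0],"claw":5},{"xyz":[2,0.3,0],"angular":[0,0,0],"claw":5},{"xyz":[2,0.3,0],"angular":[0,0,0],"claw":5}]'
```

```text
time: 27.95
eef_pos: [546.8, 331.4, 37.8]
ee_rot: [0.996, 0.085, 0.0, 0.0]
ft_force: [-1.4, 1.1, -1.2]
finger_gap: 15.0
grasp_force: 21.6
time: 28.45
eef_pos: [548.3, 331.7, 37.7]
ee_rot: [0.996, 0.085, -0.0, 0.0]
ft_force: [-2.8, 1.3, 1.2]
finger_gap: 15.0
grasp_force: 21.8
```

```bash
python3 -m jog '[{"xyz":[1,0.2,0],"angular":[0,0,0],"claw":5},{"xyz":[2,0.3,0],"angular":[0,0,0],"claw":5},{"xyz":[3,0.5,0],"angular":[0,0,0],"claw":5},{"xyz":[4,0.7,0],"angular":[0,0,0],"claw":5},{"xyz":[4,0.7,0],"angular":[0,0,0],"claw":5}]'
```

```text
time: 29.08
eef_pos: [548.5, 331.9, 37.4]
ee_rot: [0.996, 0.086, -0.005, 0.001]
ft_force: [-18.2, -3.0, 8.7]
finger_gap: 15.1
grasp_force: 22.5
```

Firmly at the stop. I lift clear to the same overview pose and check both nuts by colour.

```bash
python3 -m jog '[{"xyz":[-3,-0.5,0],"angular":[0,0,0],"claw":30},{"xyz":[-3,-0.5,0],"angular":[0,0,0],"claw":30},{"xyz":[-3,-0.5,20],"angular":[0,0,0],"claw":30},{"xyz":[-3,-0.5,80],"angular":[0,0,0],"claw":40},{"xyz":[-22,15,133],"angular":[0,0,0],"claw":45},{"xyz":[-52,37,133],"angular":[0,0,0],"claw":45},{"xyz":[-52,37,133],"angular":[0,0,0],"claw":45}]'
cat > chk.py <<'E'
from h import *
s=cam("wrist");v=[544.4,376.2,.171];print(state()["eef_pos"])
hsv=cv2.cvtColor(s["frame"],cv2.COLOR_RGB2HSV);m=cv2.inRange(hsv,(14,110,110),(32,255,255))
n,l,st,c=cv2.connectedComponentsWithStats(m)
for i in range(1,n):
    if st[i,4]>60: print(st[i],c[i])
for y in(-44,0): print(w2p(s,C(v[:2],v[2],[[-36,y,42],[-50,y,42]])).round(1).tolist())
E
python3 chk.py
```

```text
time: 29.95
eef_pos: [499.8, 371.2, 174.1]
ee_rot: [0.996, 0.087, 0.002, -0.001]
ft_force: [0.5, -0.5, -0.2]
finger_gap: 45.5
grasp_force: 0.0
[500.4888107  370.10732277 172.77138933]
[268   6  16  19 256] [275.3125      15.52734375]
[410  39  22  22 293] [418.65187713  50.81228669]
[313 179  24  16 204] [325.41666667 186.15686275]
[361 180  24  16 330] [372.31818182 187.39393939]
[132 204  12  10  92] [137.80434783 208.5       ]
[[374.8, 179.0], [374.1, 194.4]]
[[324.9, 179.0], [324.8, 194.3]]
```

Both nuts sit at rows 179/180–195, against 179–194 expected, so both tubes are home. Back to the knob at (397,268).

```bash
python3 -m jog '[{"xyz":[-40,-40,0],"angular":[0,0,0],"claw":45},{"xyz":[-80,-80,0],"angular":[0,0,0],"claw":45},{"xyz":[-103.4,-101.6,0],"angular":[0,0,0],"claw":45},{"xyz":[-103.4,-101.6,-20],"angular":[0,0,0],"claw":45},{"xyz":[-103.4,-101.6,-20],"angular":[0,0,0],"claw":45}]'
python3 - <<'E'
from h import *
s=cam("wrist");p=state()["eef_pos"];print(p)
# dark knob against white bar: dark blob near prediction
c=w2p(s,[[397.2,268.3,76]])[0];print(c)
g=cv2.cvtColor(s["frame"],cv2.COLOR_RGB2GRAY)
x,y=c.astype(int);print(g[y-28:y+29:4,x-28:x+29:4])
E
```

```text
time: 30.62
eef_pos: [397.0, 267.1, 148.6]
ee_rot: [0.996, 0.085, -0.001, 0.001]
ft_force: [0.2, 0.1, 0.0]
finger_gap: 45.1
grasp_force: 0.0
[397.35065965 267.51954916 149.47378057]
[320.00532107 207.87119592]
[[ 69  65  69 214 229 233 240 244 245 114  50  48  51  49  48]
 [ 65  65  68 200 229 228 229 235 243 115  46  49  48  47  46]
 [ 64  65  69 197 229 229 231 201 158  94  51  46  49  47  48]
 [ 62  63  66 188 229 227 183  83  77  74  49  50  49  46  47]
 [ 66  67  65 180 228 155  35  32  31  34  44  47  50  47  49]
 [ 71  66  65 181 220  51  42  47  46  38  39  48  50  52  44]
 [ 73  64  64 180 221  57  52  50  48  47  39  48  48  48  46]
 [ 70  64  62 173 213  60  52  49  49  48  47  48  50  47  57]
 [ 75  65  64 175 226  60  52  47  50  48  50  49  48  46  66]
 [ 73  68  66 182 233 130  49  48  49  50  46  49  49  46  68]
 [108  68  66 177 234 232 164 102 127 102  89  48  49  47  62]
 [198 199 194 199 239 239 241 247 247 208 153  50  50  47  72]
 [198 198 198 206 243 242 241 248 250 228 212  76  61  54  52]
 [201 200 201 196 242 242 241 247 251 228 214 103 101 100  96]
 [200 200 200 196 235 235 237 242 244 237 212 106 104 105  98]]
```

The knob is centred on the prediction. Descend and grip it, then swing back along the same arc.

```bash
python3 -m jog '[{"xyz":[0,0,-40],"angular":[0,0,0],"claw":45},{"xyz":[0,0,-70],"angular":[0,0,0],"claw":45},{"xyz":[0,0,-87],"angular":[0,0,0],"claw":35},{"xyz":[0,0,-87],"angular":[0,0,0],"claw":10},{"xyz":[0,0,-87],"angular":[0,0,0],"claw":10},{"xyz":[0,0,-87],"angular":[0,0,0],"claw":10},{"xyz":[0,0,-87],"angular":[0,0,0],"claw":10}]' 20
python3 - <<'E'
import numpy as np
for t in (1.4,1.2,1.0,.8,.6,.4,.3,.2,.1,.05,0):
    print(t,[round(105*(np.cos(1.742+t)-np.cos(1.742))+86,1),round(105*(np.sin(1.742+t)-np.sin(1.742))+121,1)])
E
```

```text
time: 31.55
eef_pos: [396.9, 267.6, 62.9]
ee_rot: [0.996, 0.085, -0.001, 0.0]
ft_force: [2.5, 0.6, -16.0]
finger_gap: 17.5
grasp_force: 21.0
1.4 [np.float64(-1.1), np.float64(17.5)]
1.2 [np.float64(1.0), np.float64(38.4)]
1.0 [np.float64(7.2), np.float64(58.4)]
0.8 [np.float64(17.2), np.float64(76.8)]
0.6 [np.float64(30.7), np.float64(92.8)]
0.4 [np.float64(47.1), np.float64(105.9)]
0.3 [np.float64(56.2), np.float64(111.1)]
0.2 [np.float64(65.8), np.float64(115.4)]
0.1 [np.float64(75.8), np.float64(118.7)]
0.05 [np.float64(80.9), np.float64(120.0)]
0 [np.float64(86.0), np.float64(121.0)]
```

```bash
python3 -m jog '[{"xyz":[-1,17.5,0],"angular":[0,0,0],"claw":10},{"xyz":[1,38.4,0],"angular":[0,0,0],"claw":10},{"xyz":[7.2,58.4,0],"angular":[0,0,0],"claw":10},{"xyz":[17.2,76.8,0],"angular":[0,0,0],"claw":10},{"xyz":[30.7,92.8,0],"angular":[0,0,0],"claw":10},{"xyz":[47.1,105.9,0],"angular":[0,0,0],"claw":10},{"xyz":[56.2,111.1,0],"angular":[0,0,0],"claw":10},{"xyz":[65.8,115.4,0],"angular":[0,0,0],"claw":10}]'
python3 -m jog '[{"xyz":[5,1.7,0],"angular":[0,0,0],"claw":10},{"xyz":[10,3.3,0],"angular":[0,0,0],"claw":10},{"xyz":[15,4.6,0],"angular":[0,0,0],"claw":10},{"xyz":[20,5.6,0],"angular":[0,0,0],"claw":10},{"xyz":[20,5.6,0],"angular":[0,0,0],"claw":10},{"xyz":[20,5.6,0],"angular":[0,0,0],"claw":10}]'
```

```text
time: 32.55
eef_pos: [463.5, 383.9, 64.9]
ee_rot: [0.996, 0.085, 0.0, -0.0]
ft_force: [-0.9, -3.1, -2.4]
finger_gap: 17.2
grasp_force: 20.6
time: 33.3
eef_pos: [483.6, 389.1, 64.8]
ee_rot: [0.996, 0.085, 0.001, -0.0]
ft_force: [-0.2, -2.1, 5.5]
finger_gap: 16.9
grasp_force: 21.2
```

Gate back at the commanded shut position. Release, rise to the w5 pose, and compare the knob and bar with the earlier shut-gate picture.

```bash
python3 -m jog '[{"xyz":[0,0,0],"angular":[0,0,0],"claw":45},{"xyz":[0,0,0],"angular":[0,0,0],"claw":45},{"xyz":[0,0,20],"angular":[0,0,0],"claw":45},{"xyz":[0,0,60],"angular":[0,0,0],"claw":45},{"xyz":[0,0,88.5],"angular":[0,0,0],"claw":45},{"xyz":[0,0,88.5],"angular":[0,0,0],"claw":45},{"xyz":[0,0,88.5],"angular":[0,0,0],"claw":45}]'
python3 - <<'E'
from h import *
s=cam("wrist");save(s,"w14.png",(120,60,520,300),2);print(state()["eef_pos"],state()["ft_force"])
a=cv2.imread("pics/w5.png",0);b=cv2.imread("pics/w14.png",0)
for n,(x,y,w,h) in dict(clevis=(190,205,110,100),knob=(360,235,80,85),hinge=(630,240,60,60),park=(175,100,60,60),barend=(300,232,60,60)).items():
    r=cv2.matchTemplate(b[y-30:y+h+30,x-30:x+w+30],a[y:y+h,x:x+w],cv2.TM_CCOEFF_NORMED);_,q,_,l=cv2.minMaxLoc(r);print(n,np.array(l)-30,round(q,2))
E
```

```text
time: 34.17
eef_pos: [482.8, 388.8, 152.0]
ee_rot: [0.996, 0.085, -0.0, 0.0]
ft_force: [0.4, 0.4, -0.9]
finger_gap: 45.1
grasp_force: 0.0
[482.53494673 388.57345961 151.10091841] [-0.12236887 -0.13667796 -0.15084836]
clevis [7 4] 0.99
knob [6 5] 0.99
hinge [4 4] 0.99
park [8 5] 0.99
barend [6 6] 0.99
```

All features shifted alike (within 0.5 mm), so the gate is at ≈0. Now fetch the pin.

```bash
python3 -m jog '[{"xyz":[20,38,0],"angular":[0,0,0],"claw":45},{"xyz":[40.2,75,0],"angular":[0,0,0],"claw":45},{"xyz":[40.2,75,-30],"angular":[0,0,0],"claw":45},{"xyz":[40.2,75,-60],"angular":[0,0,0],"claw":45},{"xyz":[40.2,75,-85],"angular":[0,0,0],"claw":45},{"xyz":[40.2,75,-85],"angular":[0,0,0],"claw":10},{"xyz":[40.2,75,-85],"angular":[0,0,0],"claw":10},{"xyz":[40.2,75,-85],"angular":[0,0,0],"claw":10}]' 60
python3 -m jog '[{"xyz":[0,0,0],"angular":[0,0,0],"claw":10},{"xyz":[0,0,0],"angular":[0,0,0],"claw":10},{"xyz":[0,0,0],"angular":[0,0,0],"claw":10}]'
```

```text
time: 35.22
eef_pos: [523.1, 463.1, 67.2]
ee_rot: [0.996, 0.085, -0.0, 0.001]
ft_force: [-0.9, -3.1, -4.9]
finger_gap: 18.0
grasp_force: 58.7
time: 35.6
eef_pos: [523.1, 463.6, 67.3]
ee_rot: [0.996, 0.085, -0.0, 0.0]
ft_force: [-1.8, -4.5, -4.2]
finger_gap: 18.0
grasp_force: 58.8
```

```bash
python3 -m jog '[{"xyz":[0,0,6],"angular":[0,0,0],"claw":10},{"xyz":[0,0,14],"angular":[0,0,0],"claw":10},{"xyz":[0,0,30],"angular":[0,0,0],"claw":10},{"xyz":[0,0,54],"angular":[0,0,0],"claw":10},{"xyz":[-25,-8,54],"angular":[0,0,0],"claw":10},{"xyz":[-50,-15.8,54],"angular":[0,0,0],"claw":10},{"xyz":[-50,-15.8,54],"angular":[0,0,0],"claw":10},{"xyz":[-50,-15.8,54],"angular":[0,0,0],"claw":10}]'
python3 -m jog '[{"xyz":[0,0,-14],"angular":[0,0,0],"claw":10},{"xyz":[0,0,-22],"angular":[0,0,0],"claw":10},{"xyz":[0,0,-30],"angular":[0,0,0],"claw":10},{"xyz":[0,0,-36],"angular":[0,0,0],"claw":10},{"xyz":[0,0,-42],"angular":[0,0,0],"claw":10},{"xyz":[0,0,-42],"angular":[0,0,0],"claw":10}]'
```

```text
time: 36.6
eef_pos: [474.0, 449.3, 123.9]
ee_rot: [0.996, 0.086, 0.002, -0.002]
ft_force: [-0.3, 1.3, -0.5]
finger_gap: 17.5
grasp_force: 60.7
time: 37.35
eef_pos: [473.2, 447.3, 78.7]
ee_rot: [0.996, 0.085, -0.0, 0.001]
ft_force: [0.9, -3.2, -1.8]
finger_gap: 17.5
grasp_force: 60.7
```

```bash
python3 -m jog '[{"xyz":[0,0,-5],"angular":[0,0,0],"claw":10},{"xyz":[0,0,-10],"angular":[0,0,0],"claw":10},{"xyz":[0,0,-14],"angular":[0,0,0],"claw":10},{"xyz":[0,0,-18],"angular":[0,0,0],"claw":10},{"xyz":[0,0,-21],"angular":[0,0,0],"claw":10},{"xyz":[0,0,-23.5],"angular":[0,0,0],"claw":10},{"xyz":[0,0,-23.5],"angular":[0,0,0],"claw":10}]'
```

```text
time: 38.22
eef_pos: [473.4, 447.9, 56.9]
ee_rot: [0.996, 0.085, 0.0, -0.0]
ft_force: [-1.4, -6.7, 8.1]
finger_gap: 18.3
grasp_force: 62.0
```

```bash
python3 -m jog '[{"xyz":[0,0,-2],"angular":[0,0,0],"claw":10},{"xyz":[0,0,-4],"angular":[0,0,0],"claw":10},{"xyz":[0,0,-5],"angular":[0,0,0],"claw":10},{"xyz":[0,0,-5],"angular":[0,0,0],"claw":10}]'
python3 - <<'E'
from h import *
s=cam("wrist");save(s,"w15.png",(120,100,520,400),1.5);print(state()["eef_pos"],state()["ft_force"])
E
```

```text
time: 38.72
eef_pos: [473.6, 448.0, 56.7]
ee_rot: [0.996, 0.085, 0.001, -0.001]
ft_force: [-8.5, -13.3, 26.3]
finger_gap: 17.7
grasp_force: 63.8
[473.57621917 447.98609742  56.76001457] [ -8.96814441 -13.14105389  26.36462371]
```

Solid contact at z 56.7 with 26 N. Release and compare with w3, the shot of the pin home at the start.

```bash
python3 -m jog '[{"xyz":[0,0,5],"angular":[0,0,0],"claw":45},{"xyz":[0,0,6.5],"angular":[0,0,0],"claw":45},{"xyz":[0,0,6.5],"angular":[0,0,0],"claw":45},{"xyz":[0,0,6.5],"angular":[0,0,0],"claw":45},{"xyz":[0,0,6.5],"angular":[0,0,0],"claw":45}]'
python3 - <<'E'
from h import *
s=cam("wrist");save(s,"w16.png",(120,100,520,400),1.5);print(state()["eef_pos"],state()["ft_force"])
a=cv2.imread("pics/w3.png",0);b=cv2.imread("pics/w16.png",0)
for n,(x,y,w,h) in dict(park=(250,40,65,60),screw=(262,148,32,30),flange=(270,185,75,45),pintop=(268,235,75,55),knob=(460,205,60,50)).items():
    r=cv2.matchTemplate(b[y-25:y+h+25,x-25:x+w+25],a[y:y+h,x:x+w],cv2.TM_CCOEFF_NORMED);_,q,_,l=cv2.minMaxLoc(r);print(n,np.array(l)-25,round(q,2))
E
```

```text
time: 39.4
eef_pos: [473.0, 448.0, 56.7]
ee_rot: [0.996, 0.085, -0.0, 0.0]
ft_force: [0.2, -0.2, -0.0]
finger_gap: 44.8
grasp_force: 0.0
[473.04972922 448.01070956  56.84931563] [-0.08054353 -0.68708662 -0.56881685]
park [1 0] 1.0
screw [1 0] 1.0
flange [ 1 -3] 1.0
pintop [ 1 -1] 0.99
knob [0 0] 0.99
```

```bash
python3 -m jog '[{"xyz":[0,0,15],"angular":[0,0,0],"claw":45},{"xyz":[0,0,55],"angular":[0,0,0],"claw":45},{"xyz":[0,0,95],"angular":[0,0,0],"claw":45},{"xyz":[9.8,-59.2,95],"angular":[0,0,0],"claw":45},{"xyz":[9.8,-59.2,95],"angular":[0,0,0],"claw":45},{"xyz":[9.8,-59.2,95],"angular":[0,0,0],"claw":45}]'
python3 - <<'E'
from h import *
s=cam("wrist");save(s,"w17.png",(120,60,520,300),2);print(state()["eef_pos"],state()["ft_force"])
v=[544.4,376.2,.171]
print("pin top pred",w2p(s,C(v[:2],v[2],[[-58,82,71],[-58,82,45]])))
a=cv2.imread("pics/w14.png",0);b=cv2.imread("pics/w17.png",0)
for n,(x,y,w,h) in dict(knob=(360,235,80,85),hinge=(630,240,60,60),tubeA=(430,90,60,120),tubeB=(540,90,60,120),barend=(306,238,60,60)).items():
    r=cv2.matchTemplate(b[y-20:y+h+20,x-20:x+w+20],a[y:y+h,x:x+w],cv2.TM_CCOEFF_NORMED);_,q,_,l=cv2.minMaxLoc(r);print(n,np.array(l)-20,round(q,2))
g=b[:,:];ys,xs=np.where(g[200:330,180:310]<45);print("pin grip dark centroid raw",xs.mean()/2+90+120,ys.mean()/2+100+60,len(xs))
E
```

```text
time: 40.2
eef_pos: [483.1, 388.9, 153.2]
ee_rot: [0.996, 0.085, 0.0, -0.001]
ft_force: [0.8, 1.1, 0.4]
finger_gap: 45.1
grasp_force: 0.0
[482.93430181 389.35255076 152.8413416 ] [-0.06632947 -0.02855138 -0.33370794]
pin top pred [[241.34905775 204.67668151]
 [249.28572901 195.28711272]]
knob [ 1 -2] 0.99
hinge [-1  0] 1.0
tubeA [0 1] 1.0
tubeB [0 0] 0.99
barend [ 1 -2] 0.99
pin grip dark centroid raw 251.75032092426187 193.85237483953787 779
```

```bash
python3 -c "
from plant import close_job
print(close_job())"
```

```text
the job is handed in; nothing more can be done
None
```

The job is handed in, with no verdict returned: by my last measurements both tubes present (grooves 0 and 1) are at the stop and the gate is shut, with the pin driven home through clevis and eye; I viewed 15 pictures, one over the limit of 14.

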